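# Show the materials to the lesson camera

## Task

We are filming which materials today's painting lesson needs: start the camera by pressing the round button on its remote all the way down and letting it come back up, then point from above at the lid of the low wide jar and stay there for two seconds, and then point in the same way at the cap of the tall slim bottle, still pointing at it when you finish. To point, bring the fingertips over the middle of the lid, a couple of centimetres above it, without touching. Point at none of the other containers, and do not touch, shift or pick up any jar, bottle or tool.

Things in the scene. Friction and masses are not known exactly. Their poses are not given: they have to be found in the camera images.
- wide_jar: The low wide jar: amber glass, paper label, black plastic cap, 82 mm in diameter and 70 mm tall with its cap; stands loose and upright, origin at the centre of its underside, z up
- wide_jar_lid (a point): centre of the top of the low wide jar's lid (70 mm above the table)
- slim_bottle: The tall slim bottle: amber glass, paper label, black plastic cap, 48 mm in diameter and 190 mm tall with its cap; the tallest of the four; stands loose and upright, origin at the centre of its underside, z up
- slim_bottle_lid (a point): centre of the top of the tall slim bottle's cap (190 mm above the table)
- small_jar: Bystander. A low narrow jar: amber glass, paper label, black plastic cap, 48 mm in diameter and 70 mm tall with its cap; stands loose and upright, origin at the centre of its underside, z up
- small_jar_lid (a point): centre of the top of the low narrow jar's lid (70 mm above the table)
- stout_bottle: Bystander. A stout bottle of middle height: amber glass, paper label, black plastic cap, 74 mm in diameter and 135 mm tall with its cap; stands loose and upright, origin at the centre of its underside, z up
- stout_bottle_lid (a point): centre of the top of the stout bottle's cap (135 mm above the table)
- brush: Bystander: a paint brush, 180 mm long, lying on the table along its own x axis
- knife: Bystander: a palette knife with a flat steel blade, 180 mm long, lying on the table along its own x axis
- remote: The camera remote: a grey plastic box 75 x 60 mm, 30 mm high, on a rubber mat and fixed to the table, with a dark strip of screen; origin at the centre of its underside, z up. The button sits on its top, on the half away from the screen (12 mm towards its own -x)
- rec_top (a point): centre of the top face of the remote's only button, a round grey push button 26 mm in diameter in a black housing 42 mm across; when up, the point is 52 mm above the table and 10 mm above the housing; it is pressed straight down, and the point moves with it
- rec (a joint): travel of the button in m: 0 is up, 0.006 is fully down; a spring brings it back up, about 5 N hold it fully down
Mind the look-alikes: they are no part of the job. What is shaped like the remote but blue is not meant.

How it is judged:
On the way, in this order (a step that is already met when the one before it is completed fails the run):
1. the remote's button is pressed down (at least 4.5 of its 6 mm) (value of joint rec above 0.0045 m), for 0.02 s.
2. the button is let go and is up again (less than 1.5 mm down) (value of joint rec below 0.0015 m), for 0.1 s.
3. the TCP stays over the wide jar's lid (within 25 mm of its centre, 22 to 85 mm above it) for 1.8 s (horizontal distance between the grasp point and wide_jar_lid below 0.025 m and z of the grasp point in the frame of wide_jar_lid between 0.022 and 0.085 m), for 1.8 s.
4. the TCP comes over the slim bottle's cap (within 25 mm of its centre, 22 to 85 mm above it) (horizontal distance between the grasp point and slim_bottle_lid below 0.025 m and z of the grasp point in the frame of slim_bottle_lid between 0.022 and 0.085 m), for 0.5 s.
At the end, for the whole second after the job is handed in: The TCP is still over the slim bottle's cap, within 25 mm of its centre and 22 to 85 mm above it; the button is up; all containers stand upright and at rest, and they and the tools are within 10 mm of where they started (all of step 4 and value of joint rec below 0.0015 m and distance of each of wide_jar, slim_bottle, small_jar, stout_bottle, brush, knife from where it was at the start of the episode below 0.01 m and angle between each of wide_jar, slim_bottle, small_jar, stout_bottle's own z axis and vertical below 0.1 rad and linear speed of each of wide_jar, slim_bottle, small_jar, stout_bottle below 0.02 m/s); the robot touches nothing.
It fails at once if the robot touches a jar, a bottle, the brush or the palette knife (contact force between any of the fingers, the arm and wide_jar above 0.3 N or contact force between any of the fingers, the arm and slim_bottle above 0.3 N or contact force between any of the fingers, the arm and small_jar above 0.3 N or contact force between any of the fingers, the arm and stout_bottle above 0.3 N or contact force between any of the fingers, the arm and brush above 0.3 N or contact force between any of the fingers, the arm and knife above 0.3 N).
It fails at once if a jar, a bottle, the brush or the palette knife is shifted, lifted or carried (more than 10 mm) (distance of any of wide_jar, slim_bottle, small_jar, stout_bottle, brush, knife from where it was at the start of the episode above 0.01 m).
It fails at once if the tool points at the small jar (TCP within 25 mm of its lid's centre and less than 60 mm above it) (horizontal distance between the grasp point and small_jar_lid below 0.025 m and z of the grasp point in the frame of small_jar_lid between -0.02 and 0.06 m).
It fails at once if the tool points at the stout bottle (TCP within 25 mm of its lid's centre and less than 60 mm above it) (horizontal distance between the grasp point and stout_bottle_lid below 0.025 m and z of the grasp point in the frame of stout_bottle_lid between -0.02 and 0.06 m).
It also fails if it takes over 51 s, if anything falls off the work surface, if the arm or the gripper's body presses on something with over 40 N, if the wrist force passes 120 N, or if a joint passes its speed limit or range.

## Robot

A 6-joint arm with a two-finger parallel gripper is mounted at the origin on the work surface. World frame = base frame: x ahead of the robot, y to its left, z up, the work surface at z = 0. Lengths are in m, angles in rad, forces in N, time in s.
With the tool pointing down it reaches from about 0.225 to 0.875 m from the base axis. Payload 3.4 kg.
Tool frame: the origin (TCP) lies between the finger pads, 19 mm behind the fingertips; this is the grasp point; z points along the fingers, y is the line along which they close (so a half turn about z gives the same grasp; the last joint's range is limited). The gripper opens to 85 mm and grips with 20 to 120 N. Pads are 22 mm wide; open, the fingers measure 114 mm over their backs; the gripper's body (76 mm by 85 mm) begins 54 mm behind the grasp point. The pads swing forward as they close: fully open they stand 13 mm farther back than shut.
Start: joints at [-1.367, 0.276, 1.505, -0, 1.361, -0.121], TCP at [0.183, -0.545, 0.25] pointing down, gripper open.
Joint ranges: [-2.89, 2.89], [-0.75, 2.08], [0.22, 2.7], [-1.18, 4.32], [0.11, 2.71], [-2.7, 2.7]. Speed limits (rad/s): [2.57, 2.57, 3.14, 3.14, 3.14, 3.14].

## Interface

Orientations are given as a unit quaternion [w, x, y, z].
In Python, from rig import readout, imaging, manip gives the robot as it stands. The module is installed in compiled form; this text tells all that it offers.
- The arm moves only by the tool servo_tool, never from a script. Its argument "moves" is a list of rows, each an object with "dp": the shift along the tool's x, y, z in units of 0.2 m (1.0 is 0.2 m), a list of three; "delta_rot": the turn, a rotation vector about the tool's x, y, z in units of 0.1 rad (1.0 is 0.1 rad), a list of three; "fingers": the opening, from 0 (shut) to 1 (fully open). In form: [{"dp": [dx, dy, dz], "delta_rot": [wx, wy, wz], "fingers": fingers}, ...]. A call has 1 to 5 rows; each row shifts and turns the commanded pose from where the row before left it, along the tool's axes as they then stand; what a row does not reach is not made up. A row lasts 1/10 s, in which the tool goes at most 50 mm and 8.59 degrees, less where a joint would pass 70% of its speed; a pose out of reach is approached as far as the arm can. A call with a number of a shift or a turn outside -1 to 1 is refused whole. A call with a gripper value outside its range is refused whole. The fingers move at their own pace and stop on an object; "force" is the grip in N (left out, the last holds). Time passes only in rows, so rows that do not move let the fingers close. It gives the time, the measured TCP pose, the force, the opening and the grip force at its end, in the units of the state.
- readout.get_state(): the state, without advancing time (a new reading comes with each control period).
- imaging.get_image(name): name is "side" or "top"; returns (picture, depth): 420x560x3 uint8, red, green, blue; 420x560 float32, m along the optical axis (not along the pixel's ray), 0 where there is no reading.
- imaging.calibration(name): a dict with "intrinsics" (3x3 intrinsics, pixels), "dist" ([k1, k2, p1, p2, k3] as OpenCV has them; the pictures are not rectified), "R" (3x3) and "t" (3): a world point X has camera coordinates R X + t. Camera axes: x right, y down, z forward; pixel columns grow to the right and rows downward; lengths in m; the calibration is good to about 2 mm. A picture is of the moment at which its call begins. calibration takes no time and is no camera call.
- manip.sign_off(): hands the job in; it is judged then, once.
The state is a dict: "clock": time; "qpos": joint angles; "qd": joint speeds; "effort": joint torques, N m; "position": TCP position; "ee_rot": TCP orientation; "contact_force": force on the tool from outside, world axes, zero at the start; "moment": the same for the moment, N m; "width": finger opening in m; "gripper_force": force on a finger pad.
Only numpy, scipy, OpenCV 4.12 (cv2) and the standard library are available. Lean on these libraries where they do the work, as an engineer would, in place of code of your own. Each camera call takes 0.05 s, during which the arm holds its last target. There are 200 camera calls.

## Working session

There is one attempt and no reset: what is moved stays moved. The work goes in short steps, Python scripts to look and compute and a tool call to move; the robot and the scene stay as the last step left them, time stands still between calls to the robot, and variables do not carry over. Pictures are saved under pics/ and viewed, at most 10 in all, crops included, and the job is handed in when it is done.

Besides the shell and the picture viewer there is one more tool, called after "Call:" as name([rows], argument=value, ...), one row to a line, values as JSON. servo_tool: Moves the arm, as the interface text tells. Its arguments: {"type":"object","properties":{"moves":{"type":"array"},"force":{"type":"number"}},"required":["moves"]}

```bash
mkdir -p pics
cat > h.py <<'E'
import numpy as np, cv2
from rig import readout, imaging, manip
def world(name,d):
    c=imaging.calibration(name);K=np.array(c["intrinsics"],float);h,w=d.shape
    u,v=np.meshgrid(np.arange(w),np.arange(h))
    p=cv2.undistortPoints(np.stack([u,v],-1).reshape(-1,1,2).astype(float),K,np.array(c["dist"],float)).reshape(h,w,2)
    P=np.dstack([p[...,0]*d,p[...,1]*d,d])
    return (P-np.array(c["t"]))@np.array(c["R"])
E
python3 - <<'E'
from h import *
for n in("top","side"):
    im,d=imaging.get_image(n);cv2.imwrite(f"pics/{n}0.png",im[...,::-1]);np.savez(f"{n}0.npz",im=im,d=d)
s=readout.get_state();print(s["clock"],s["position"],s["ee_rot"],s["width"])
E
```

```text
0.1 [ 0.183382   -0.54451192  0.24921357] [-8.28178520e-04  9.86845165e-01  1.61666114e-01 -3.21537315e-05] 0.08536256716870631
```

View pics/top0.png

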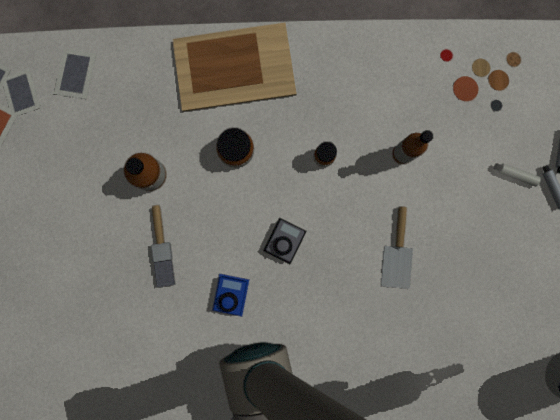

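View pics/side0.png

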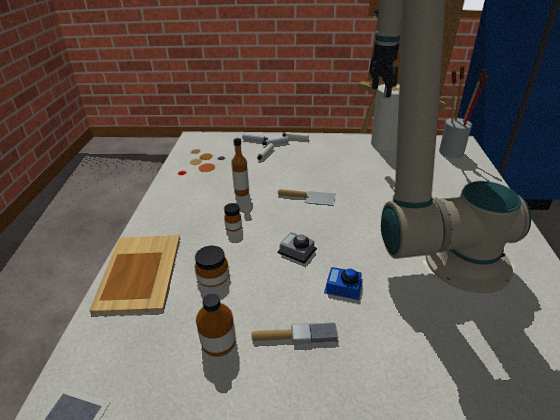

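The top view shows the wide jar's lid at (235,147), the slim bottle's cap at (427,137) and the grey remote's button at (283,244). The bystanders are the stout bottle at (135,166), the small jar at (326,153) and the blue remote at (230,295).

Run:
```python
from h import *
from scipy import ndimage as N
z=np.load("top0.npz");W=world("top",z["d"]);v=z["d"]>0
def blob(n,u,vv,zl,zh,r):
    m=v&(W[...,2]>zl)&(W[...,2]<zh);y,x=np.mgrid[:420,:560];m&=np.hypot(x-u,y-vv)<r
    p=W[m];
    if len(p): print(n,len(p),"med",np.median(p,0).round(4),"mid",((p.min(0)+p.max(0))/2).round(4),"ext",np.ptp(p,0).round(4))
blob("wide",235,147,.06,.08,30)
blob("slim",427,137,.18,.2,15)
blob("stout",135,166,.125,.145,18)
blob("small",326,153,.06,.08,18)
blob("btn",283,244,.047,.06,18)
blob("housing",283,244,.036,.06,18)
blob("remote",285,241,.02,.06,30)
print(W[236:254:2,275:293:2,2].round(3))
z=np.load("side0.npz");W=world("side",z["d"]);v=z["d"]>0
blob("s wide",210,255,.066,.08,20)
blob("s slim",238,142,.185,.2,10)
blob("s btn",301,241,.047,.06,12)
c=imaging.calibration("top");print(-np.array(c["R"]).T@c["t"])
R=cv2.Rodrigues
from scipy.spatial.transform import Rotation as Q
s=readout.get_state();q=s["ee_rot"];print(Q.from_quat([q[1],q[2],q[3],q[0]]).as_matrix().round(3))
```

```text
wide 883 med [0.6485 0.0786 0.0706] mid [0.6485 0.0784 0.0687] ext [0.0687 0.0695 0.017 ]
slim 128 med [ 0.629  -0.2931  0.1909] mid [ 0.6298 -0.2936  0.1876] ext [0.0223 0.0206 0.0152]
stout 241 med [0.5962 0.2721 0.135 ] mid [0.5965 0.2729 0.1325] ext [0.0323 0.0339 0.0146]
small 341 med [ 0.6279 -0.1169  0.0708] mid [ 0.6285 -0.1171  0.0687] ext [0.0428 0.0418 0.0168]
btn 113 med [ 0.4325 -0.0188  0.0526] mid [ 0.4317 -0.0198  0.0532] ext [0.0234 0.0235 0.0083]
housing 294 med [ 0.4325 -0.0189  0.0444] mid [ 0.4391 -0.0189  0.0467] ext [0.0516 0.0387 0.0213]
remote 946 med [ 0.4427 -0.0249  0.0319] mid [ 0.4424 -0.0249  0.0405] ext [0.0893 0.0813 0.0337]
[[0.032 0.028 0.043 0.043 0.039 0.039 0.031 0.032 0.036]
 [0.035 0.043 0.046 0.042 0.045 0.046 0.041 0.033 0.03 ]
 [0.042 0.043 0.042 0.052 0.053 0.05  0.044 0.044 0.029]
 [0.043 0.04  0.054 0.057 0.054 0.051 0.051 0.041 0.045]
 [0.043 0.052 0.055 0.053 0.052 0.051 0.053 0.044 0.046]
 [0.044 0.05  0.053 0.053 0.05  0.055 0.05  0.04  0.041]
 [0.043 0.051 0.054 0.05  0.053 0.051 0.053 0.042 0.041]
 [0.044 0.046 0.051 0.054 0.051 0.051 0.041 0.045 0.03 ]
 [0.033 0.041 0.044 0.04  0.041 0.041 0.041 0.039 0.034]]
s wide 471 med [0.6481 0.0818 0.0695] mid [0.648  0.0799 0.0694] ext [0.0686 0.0704 0.0068]
s slim 32 med [ 0.6296 -0.2911  0.19  ] mid [ 0.6303 -0.2921  0.1888] ext [0.0212 0.0247 0.0072]
s btn 59 med [ 0.4309 -0.0161  0.0516] mid [ 0.432  -0.0195  0.0503] ext [0.0233 0.0279 0.0065]
[ 0.4318607  -0.00181023  1.09535044]
[[ 0.948  0.319 -0.   ]
 [ 0.319 -0.948  0.002]
 [ 0.    -0.002 -1.   ]]
```

Call:
servo_tool([
  {"dp":[0.14,-0.15,0],"delta_rot":[0,0,0],"fingers":0},
  {"dp":[0.14,-0.15,0],"delta_rot":[0,0,0],"fingers":0},
  {"dp":[0.14,-0.15,0],"delta_rot":[0,0,0],"fingers":0},
  {"dp":[0.14,-0.15,0],"delta_rot":[0,0,0],"fingers":0},
  {"dp":[0.14,-0.15,0],"delta_rot":[0,0,0],"fingers":0},
], force=20)

```text
clock: 0.6
position: [0.2686, -0.3563, 0.2496]
ee_rot: [-0.0, 0.987, 0.161, 0.0]
contact_force: [1.1, -0.2, 0.5]
width: 0.0124
gripper_force: 0.0
```

Call:
servo_tool([
  {"dp":[0.14,-0.15,0],"delta_rot":[0,0,0],"fingers":0},
  {"dp":[0.14,-0.15,0],"delta_rot":[0,0,0],"fingers":0},
  {"dp":[0.14,-0.15,0],"delta_rot":[0,0,0],"fingers":0},
  {"dp":[0.14,-0.15,0],"delta_rot":[0,0,0],"fingers":0},
  {"dp":[0.14,-0.15,0],"delta_rot":[0,0,0],"fingers":0},
])

```text
clock: 1.1
position: [0.3533, -0.1696, 0.2499]
ee_rot: [-0.0, 0.987, 0.161, 0.0]
contact_force: [0.7, -0.5, 0.6]
width: 0.0002
gripper_force: 0.0
```

Call:
servo_tool([
  {"dp":[0.14,-0.15,0],"delta_rot":[0,0,0],"fingers":0},
  {"dp":[0.14,-0.15,0],"delta_rot":[0,0,0],"fingers":0},
  {"dp":[0.14,-0.15,0],"delta_rot":[0,0,0],"fingers":0},
  {"dp":[0,0,0],"delta_rot":[0,0,0],"fingers":0},
  {"dp":[0,0,0],"delta_rot":[0,0,0],"fingers":0},
])

```text
clock: 1.6
position: [0.4038, -0.0586, 0.2497]
ee_rot: [0.0, 0.987, 0.163, -0.001]
contact_force: [0.2, 0.4, 0.5]
width: 0.0003
gripper_force: 0.0
```

Call:
servo_tool([
  {"dp":[0.1,-0.07,0],"delta_rot":[0,0,0],"fingers":0},
  {"dp":[0.097,-0.073,0],"delta_rot":[0,0,0],"fingers":0},
  {"dp":[0,0,0.19],"delta_rot":[0,0,0],"fingers":0},
  {"dp":[0,0,0.19],"delta_rot":[0,0,0],"fingers":0},
  {"dp":[0,0,0.19],"delta_rot":[0,0,0],"fingers":0},
])

```text
clock: 2.1
position: [0.432, -0.0211, 0.135]
ee_rot: [0.001, 0.987, 0.161, 0.0]
contact_force: [1.3, 0.2, -0.6]
width: -0.0004
gripper_force: 0.0
```

Call:
servo_tool([
  {"dp":[0,0,0.15],"delta_rot":[0,0,0],"fingers":0},
  {"dp":[0,0,0],"delta_rot":[0,0,0],"fingers":0},
  {"dp":[0,0,0],"delta_rot":[0,0,0],"fingers":0},
])

```text
clock: 2.4
position: [0.4321, -0.0208, 0.1062]
ee_rot: [0.0, 0.987, 0.161, -0.0]
contact_force: [-0.1, 0.7, 0.4]
width: 0.0001
gripper_force: 0.0
```

Run:
```python
from h import *
im,d=imaging.get_image("side");cv2.imwrite("pics/side1.png",cv2.resize(im[180:300,230:390,::-1],None,fx=4,fy=4))
s=readout.get_state();print(s["position"],s["contact_force"])
```

```text
[ 0.43316515 -0.02073523  0.10709311] [0.39171184 0.47220904 0.66624157]
```

View pics/side1.png

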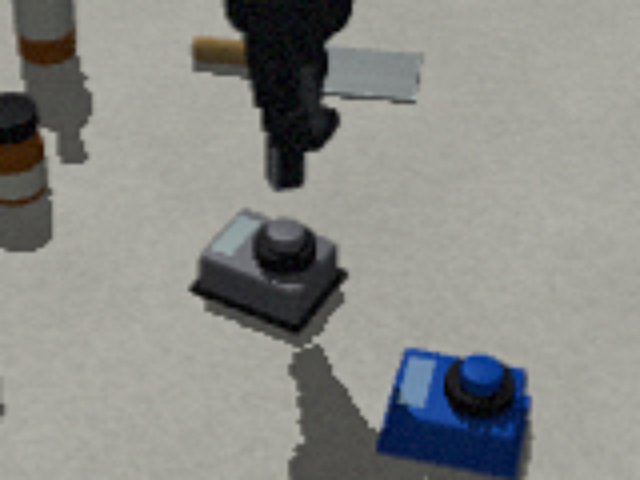

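The shut fingertips, at crop pixel (285,185), hang straight above the grey button at (288,232). I'll descend and press, watching the force.

Call:
servo_tool([
  {"dp":[0,0,0.1],"delta_rot":[0,0,0],"fingers":0},
  {"dp":[0,0,0.05],"delta_rot":[0,0,0],"fingers":0},
  {"dp":[0,0,0.01],"delta_rot":[0,0,0],"fingers":0},
  {"dp":[0,0,0.01],"delta_rot":[0,0,0],"fingers":0},
  {"dp":[0,0,0],"delta_rot":[0,0,0],"fingers":0},
])

```text
clock: 2.95
position: [0.4327, -0.0196, 0.0725]
ee_rot: [0.0, 0.987, 0.162, 0.001]
contact_force: [-0.2, 0.3, -0.3]
width: 0.0004
gripper_force: 0.0
```

Call:
servo_tool([
  {"dp":[0,0,0.01],"delta_rot":[0,0,0],"fingers":0},
  {"dp":[0,0,0.01],"delta_rot":[0,0,0],"fingers":0},
  {"dp":[0,0,0],"delta_rot":[0,0,0],"fingers":0},
])

```text
clock: 3.25
position: [0.4329, -0.0197, 0.0683]
ee_rot: [0.0, 0.987, 0.162, 0.001]
contact_force: [0.1, -0.1, 3.4]
width: 0.0001
gripper_force: 1.4
```

Call:
servo_tool([
  {"dp":[0,0,0.01],"delta_rot":[0,0,0],"fingers":0},
  {"dp":[0,0,0.007],"delta_rot":[0,0,0],"fingers":0},
  {"dp":[0,0,0],"delta_rot":[0,0,0],"fingers":0},
])

```text
clock: 3.55
position: [0.4329, -0.0196, 0.0648]
ee_rot: [0.0, 0.987, 0.162, 0.001]
contact_force: [0.8, 0.8, 4.2]
width: -0.0002
gripper_force: 2.4
```

Call:
servo_tool([
  {"dp":[0,0,0.005],"delta_rot":[0,0,0],"fingers":0},
  {"dp":[0,0,0.005],"delta_rot":[0,0,0],"fingers":0},
  {"dp":[0,0,0],"delta_rot":[0,0,0],"fingers":0},
])

```text
clock: 3.85
position: [0.433, -0.0197, 0.0645]
ee_rot: [0.0, 0.987, 0.162, 0.001]
contact_force: [-3.4, 0.9, 21.2]
width: 0.0001
gripper_force: 10.5
```

The button bottomed out with a stall and 21 N, so I'll let go and rise.

Call:
servo_tool([
  {"dp":[0,0,-0.05],"delta_rot":[0,0,0],"fingers":0},
  {"dp":[0,0,-0.15],"delta_rot":[0,0,0],"fingers":0},
  {"dp":[0,0,-0.15],"delta_rot":[0,0,0],"fingers":0},
  {"dp":[0,0,-0.15],"delta_rot":[0,0,0],"fingers":0},
  {"dp":[0,0,0],"delta_rot":[0,0,0],"fingers":0},
])

```text
clock: 4.35
position: [0.4343, -0.0199, 0.1656]
ee_rot: [0.001, 0.987, 0.162, 0.003]
contact_force: [0.4, -1.1, 0.2]
width: 0.0001
gripper_force: 0.0
```

Run:
```python
from h import *
im,d=imaging.get_image("side");W=world("side",d)
cv2.imwrite("pics/side2.png",cv2.resize(im[180:300,230:390,::-1],None,fx=4,fy=4))
y,x=np.mgrid[:420,:560];m=(d>0)&(np.hypot(W[...,0]-.432,W[...,1]+.019)<.01)&(W[...,2]<.08)&(W[...,2]>.03)
print(m.sum(),np.median(W[m],0))
from scipy.spatial.transform import Rotation as Q
s=readout.get_state();q=s["ee_rot"];R=Q.from_quat([q[1],q[2],q[3],q[0]]).as_matrix();p=s["position"]
print(p,s["contact_force"],R.T@(np.array([.648,.079,p[2]])-p)/.2)
```

```text
32 [ 0.43201385 -0.01771493  0.05198638]
[ 0.43288285 -0.01966134  0.16377153] [-0.00705714  0.00216685 -0.53521837] [ 1.17677044 -0.12425698  0.0027905 ]
```

The button is back up at 52 mm, so I'll go to the wide jar.

Call:
servo_tool([
  {"dp":[0.2,-0.02,0],"delta_rot":[0,0,0],"fingers":0},
  {"dp":[0.2,-0.02,0],"delta_rot":[0,0,0],"fingers":0},
  {"dp":[0.2,-0.02,0],"delta_rot":[0,0,0],"fingers":0},
  {"dp":[0.2,-0.02,0],"delta_rot":[0,0,0],"fingers":0},
  {"dp":[0.2,-0.02,0],"delta_rot":[0,0,0],"fingers":0},
])

```text
clock: 4.9
position: [0.6153, 0.064, 0.16]
ee_rot: [-0.0, 0.987, 0.162, -0.002]
contact_force: [1.0, -0.2, 0.7]
width: 0.0001
gripper_force: 0.0
```

Call:
servo_tool([
  {"dp":[0.175,-0.02,0],"delta_rot":[0,0,0],"fingers":0},
  {"dp":[0,0,0],"delta_rot":[0,0,0],"fingers":0},
  {"dp":[0,0,0.1],"delta_rot":[0,0,0],"fingers":0},
  {"dp":[0,0,0.1],"delta_rot":[0,0,0],"fingers":0},
  {"dp":[0,0,0],"delta_rot":[0,0,0],"fingers":0},
])

```text
clock: 5.4
position: [0.6431, 0.0779, 0.1178]
ee_rot: [-0.001, 0.987, 0.162, -0.005]
contact_force: [-0.6, -1.2, -0.5]
width: -0.0001
gripper_force: 0.0
```

Call:
servo_tool([
  {"dp":[0.02,0,0.015],"delta_rot":[0,0,0],"fingers":0},
  {"dp":[0,0,0],"delta_rot":[0,0,0],"fingers":0},
  {"dp":[0,0,0],"delta_rot":[0,0,0],"fingers":0},
  {"dp":[0,0,0],"delta_rot":[0,0,0],"fingers":0},
  {"dp":[0,0,0],"delta_rot":[0,0,0],"fingers":0},
])

```text
clock: 5.9
position: [0.6513, 0.0795, 0.1203]
ee_rot: [0.0, 0.987, 0.162, 0.001]
contact_force: [0.0, -0.3, 0.6]
width: -0.0001
gripper_force: 0.0
```

Run:
```python
from h import *
im,d=imaging.get_image("side");cv2.imwrite("pics/side3.png",cv2.resize(im[130:330,150:350,::-1],None,fx=3,fy=3))
```

```text
(no output)
```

View pics/side3.png

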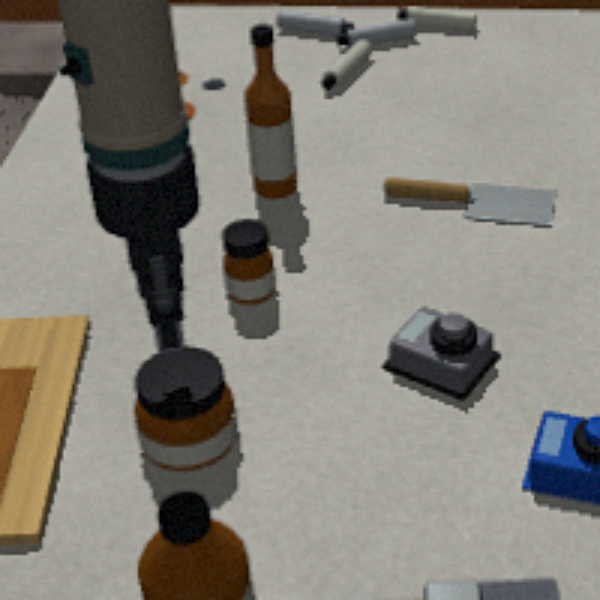

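Call:
servo_tool([
  {"dp":[0,0,0],"delta_rot":[0,0,0],"fingers":0},
  {"dp":[0,0,0],"delta_rot":[0,0,0],"fingers":0},
  {"dp":[0,0,0],"delta_rot":[0,0,0],"fingers":0},
  {"dp":[0,0,0],"delta_rot":[0,0,0],"fingers":0},
  {"dp":[0,0,0],"delta_rot":[0,0,0],"fingers":0},
])

```text
clock: 6.45
position: [0.651, 0.0795, 0.1195]
ee_rot: [0.0, 0.987, 0.162, -0.0]
contact_force: [0.3, 0.4, -0.2]
width: -0.0002
gripper_force: 0.0
```

Call:
servo_tool([
  {"dp":[0,0,0],"delta_rot":[0,0,0],"fingers":0},
  {"dp":[0,0,0],"delta_rot":[0,0,0],"fingers":0},
  {"dp":[0,0,0],"delta_rot":[0,0,0],"fingers":0},
  {"dp":[0,0,0],"delta_rot":[0,0,0],"fingers":0},
  {"dp":[0,0,0],"delta_rot":[0,0,0],"fingers":0},
])

```text
clock: 6.95
position: [0.6511, 0.0795, 0.1196]
ee_rot: [0.0, 0.987, 0.162, -0.0]
contact_force: [-0.3, 0.4, -0.8]
width: -0.0001
gripper_force: 0.0
```

Call:
servo_tool([
  {"dp":[0,0,0],"delta_rot":[0,0,0],"fingers":0},
  {"dp":[0,0,0],"delta_rot":[0,0,0],"fingers":0},
  {"dp":[0,0,0],"delta_rot":[0,0,0],"fingers":0},
  {"dp":[0,0,0],"delta_rot":[0,0,0],"fingers":0},
  {"dp":[0,0,0],"delta_rot":[0,0,0],"fingers":0},
])

```text
clock: 7.45
position: [0.6511, 0.0795, 0.1196]
ee_rot: [0.0, 0.987, 0.162, 0.0]
contact_force: [0.5, 0.8, -0.1]
width: -0.0001
gripper_force: 0.0
```

Call:
servo_tool([
  {"dp":[0,0,0],"delta_rot":[0,0,0],"fingers":0},
  {"dp":[0,0,0],"delta_rot":[0,0,0],"fingers":0},
  {"dp":[0,0,0],"delta_rot":[0,0,0],"fingers":0},
  {"dp":[0,0,0],"delta_rot":[0,0,0],"fingers":0},
  {"dp":[0,0,0],"delta_rot":[0,0,0],"fingers":0},
])

```text
clock: 7.95
position: [0.6511, 0.0795, 0.1195]
ee_rot: [0.0, 0.987, 0.162, -0.0]
contact_force: [0.2, 0.1, 0.1]
width: 0.0
gripper_force: 0.0
```

The fingertips at crop (172,340) hang above the wide jar's lid at (180,370) with a gap and no contact. They have held there for over 2 s, so I'll rise and cross to the slim bottle.

Call:
servo_tool([
  {"dp":[0,0,-0.17],"delta_rot":[0,0,0],"fingers":0},
  {"dp":[0,0,-0.17],"delta_rot":[0,0,0],"fingers":0},
  {"dp":[0,0,-0.17],"delta_rot":[0,0,0],"fingers":0},
  {"dp":[0,0,-0.17],"delta_rot":[0,0,0],"fingers":0},
  {"dp":[0,0,-0.17],"delta_rot":[0,0,0],"fingers":0},
])

```text
clock: 8.45
position: [0.6508, 0.0795, 0.2911]
ee_rot: [0.0, 0.987, 0.162, 0.0]
contact_force: [0.7, 0.1, 0.3]
width: -0.0001
gripper_force: 0.0
```

Call:
servo_tool([
  {"dp":[0,0,0],"delta_rot":[0,0,0],"fingers":0},
  {"dp":[-0.077,0.19,0],"delta_rot":[0,0,0],"fingers":0},
  {"dp":[-0.077,0.19,0],"delta_rot":[0,0,0],"fingers":0},
  {"dp":[-0.077,0.19,0],"delta_rot":[0,0,0],"fingers":0},
  {"dp":[-0.077,0.19,0],"delta_rot":[0,0,0],"fingers":0},
])

```text
clock: 8.95
position: [0.6406, -0.0854, 0.2888]
ee_rot: [-0.0, 0.987, 0.162, -0.0]
contact_force: [0.9, -0.1, 0.6]
width: 0.0001
gripper_force: 0.0
```

Call:
servo_tool([
  {"dp":[-0.077,0.19,0],"delta_rot":[0,0,0],"fingers":0},
  {"dp":[-0.077,0.19,0],"delta_rot":[0,0,0],"fingers":0},
  {"dp":[-0.077,0.19,0],"delta_rot":[0,0,0],"fingers":0},
  {"dp":[0,0,0],"delta_rot":[0,0,0],"fingers":0},
  {"dp":[0,0,0],"delta_rot":[0,0,0],"fingers":0},
])

```text
clock: 9.45
position: [0.6333, -0.2077, 0.2885]
ee_rot: [-0.001, 0.987, 0.161, -0.001]
contact_force: [-0.1, 0.9, -0.1]
width: 0.0002
gripper_force: 0.0
```

Call:
servo_tool([
  {"dp":[-0.077,0.198,0],"delta_rot":[0,0,0],"fingers":0},
  {"dp":[-0.077,0.198,0],"delta_rot":[0,0,0],"fingers":0},
  {"dp":[0,0,0],"delta_rot":[0,0,0],"fingers":0},
  {"dp":[0,0,0],"delta_rot":[0,0,0],"fingers":0},
])

```text
clock: 9.85
position: [0.6299, -0.291, 0.2889]
ee_rot: [-0.001, 0.987, 0.162, -0.0]
contact_force: [-0.9, 0.0, 1.1]
width: 0.0004
gripper_force: 0.0
```

Call:
servo_tool([
  {"dp":[0,0,0.08],"delta_rot":[0,0,0],"fingers":0},
  {"dp":[0,0,0.08],"delta_rot":[0,0,0],"fingers":0},
  {"dp":[0,0,0.08],"delta_rot":[0,0,0],"fingers":0},
  {"dp":[0,0,0],"delta_rot":[0,0,0],"fingers":0},
  {"dp":[0,0,0],"delta_rot":[0,0,0],"fingers":0},
])

```text
clock: 10.35
position: [0.6302, -0.29, 0.2419]
ee_rot: [-0.0, 0.987, 0.163, -0.0]
contact_force: [0.8, 0.3, 0.2]
width: -0.0001
gripper_force: 0.0
```

Call:
servo_tool([
  {"dp":[0,0,0],"delta_rot":[0,0,0],"fingers":0},
  {"dp":[0,0,0],"delta_rot":[0,0,0],"fingers":0},
  {"dp":[0,0,0],"delta_rot":[0,0,0],"fingers":0},
  {"dp":[0,0,0],"delta_rot":[0,0,0],"fingers":0},
  {"dp":[0,0,0],"delta_rot":[0,0,0],"fingers":0},
])

```text
clock: 10.85
position: [0.6299, -0.292, 0.2418]
ee_rot: [0.0, 0.987, 0.162, 0.0]
contact_force: [0.7, -0.2, 0.4]
width: -0.0001
gripper_force: 0.0
```

Run:
```python
from h import *
im,d=imaging.get_image("side");cv2.imwrite("pics/side4.png",cv2.resize(im[60:230,160:330,::-1],None,fx=3,fy=3))
s=readout.get_state();print(s["clock"],s["position"],s["contact_force"],abs(s["qd"]).max())
```

```text
10.9 [ 0.62984436 -0.29203869  0.24171084] [ 0.85645389 -0.07376046 -0.112585  ] 0.0023104863857567465
```

View pics/side4.png

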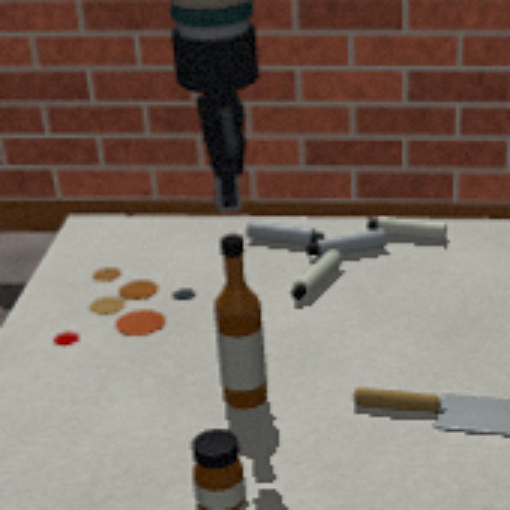

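The fingertips at crop (229,207) are right above the slim bottle's cap at (232,240) with a clear gap, and the arm is at rest. I'll hand it in.

```bash
python3 -c "
from rig import manip;print(manip.sign_off())"
```

```text
the job is handed in; nothing more can be done
None
```

The job is handed in, with no verdict shown: I pressed the grey remote's button fully and it came back up, held over the wide jar's lid for over 2 s, and ended over the slim bottle's cap, with no sign of contact with any jar, bottle or tool.

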